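Switch the ball feeder to its other chute

ROBOT

A 6-joint arm with a two-finger parallel gripper is mounted at the origin on the work surface. World frame = base frame: x ahead of the robot, y to its left, z up, the work surface at z = 0. Lengths are in m, angles in degrees, forces in N, time in s.
With the tool pointing down it reaches from about 0.4 to 0.825 m from the base axis. Payload 7 kg.
Tool frame: the origin (TCP) lies at the very end of the fingers, on their centre line; the grasp point (between the pads) lies hold_point_z behind it (hold_point_z is the distance from the TCP to the grasp point, in m); z points along the fingers, y is the direction in which the jaws open and shut (so a half turn about z gives the same grasp; the last joint's range is limited). The gripper opens to 88 mm and grips with 3 to 60 N. Pads are 19 mm wide; open, the fingers measure 130 mm over their backs; the gripper's body (78 mm by 193 mm) begins 47 mm behind the grasp point.
Start: joints at [89.96, 20.546, 0.682, 0, -70.136, -16.507], TCP at [0.192, 0.647, 0.227] pointing down, gripper open.
Joint ranges: [-176.03, 176.03], [-82.01, 121.73], [-58.28, 71.71], [-173.87, 95.51], [-174.79, -0.11], [-173.66, 173.66]. Speed limits (degrees/s): [136.94, 136.94, 172.46, 180, 180, 180].

INTERFACE

Orientations are given as [roll, pitch, yaw] about the fixed x, y, z axes, in that order (R = Rz(yaw) Ry(pitch) Rx(roll)).
In Python, from plant import get_obs, snapshot, close_job, hold_point_z gives the robot as it stands. The module is installed in compiled form; this text tells all that it offers.
- The arm moves only by the tool jog_arm, never from a script. Its argument "commands" is a list of rows, each a list of 4 numbers: the shift along the world's x, y, z in mm, then the turn about the world's z in degrees. In form: [[x, y, z, turn], ...]. A call has exactly 10 rows; each row shifts and turns the commanded pose from where the row before left it; what a row does not reach is not made up. A row lasts 1/12 s, in which the tool goes at most 41.7 mm and 7.16 degrees, less where a joint would pass 70% of its speed; a pose out of reach is approached as far as the arm can. A call is refused whole if a number of a shift passes 41.7 or a number of a turn 7.16, either way. A call with a gripper value outside its range is refused whole. "fingers" is the finger opening in mm, from 0 to 87.6, set as the call begins (left out, the last holds). The fingers move at their own pace and stop on an object; the grip force is fixed at half the most. Time passes only in rows, so rows that do not move let the fingers close, or fill a call up. It gives the time, the measured TCP pose, the force and the opening at its end, in the units of the state.
- get_obs(): the state, without advancing time (a new reading comes with each control period).
- snapshot(name): name is "scene" or "top" or "wrist"; returns a dict with "image" (384x512x3 uint8, red, green, blue), "fov_y" (degrees; the focal length in pixels is half the picture's height over the tangent of half this angle, whatever the lens; pixels are square), "cx", "cy" (the principal point, pixels), "rvec" (rotation vector, rad) and "tvec" (3), from world to camera coordinates, as OpenCV has them; the wrist camera has in their place "mount" (4x4, takes a point from camera to tool coordinates, whose origin is the TCP and whose axes are the flange's). Camera axes: x right, y down, z forward; pixel columns grow to the right and rows downward; lengths in m; the calibration is good to about 2 mm. A picture is of the moment at which its call begins: read the wrist's pose just before it. There is no depth.
- close_job(): hands the job in, once; it reports no verdict.
The state is a dict: "clock": time; "joint_pos": joint angles; "qvel": joint speeds; "tau": joint torques, N m; "tool_pos": TCP position; "orientation": TCP orientation; "force": force on the tool from outside, world axes, zero at the start; "moment": the same for the moment, N m; "opening": finger opening in m.
Only numpy, scipy, OpenCV 4.12 (cv2) and the standard library are available. Lean on these libraries where they do the work, as an engineer would, in place of code of your own. Each camera call takes 0.05 s, during which the arm holds its last target.

TASK

The seesaw trough of the wooden ball feeder now leans towards one of the two trays. With a fingertip, press the raised end of the seesaw down so that it rocks over to the other side and stays there; only then push the upright tab of the stop slide fully towards the feed lane, so that all four silver balls run down the other chute into the tray there and come to rest. Do not touch the balls, pick nothing up, and leave the trays and everything else where they stand.

Things in the scene. Friction and masses are not known exactly. Their poses are not given: they have to be found in the camera images.
- feeder: Dark wooden ball feeder, fixed. Origin: on the table under the seesaw's pivot; z up; -x (front) faces the robot; +y = left end of the seesaw, -y = right end. Positions below: mm in this frame. A feed lane 48 wide slopes down from (213, 0), 236 high, to its lip at (26, 0), 174 high, above the seesaw's middle. Steel chutes (66 wide) lead outward from y = +-100 to +-198 into the trays.
- gate (a joint): Seesaw gate: plywood trough 240 long (y), 46 wide, pivot (0, 0, 130) about the feeder's x. Rad, +-0.22. A brass weight (top 55 above the pivot) on the front wall's middle makes it top-heavy: it rests only at a stop, tips by itself to the side it leans to (1 N on a pad moves it). Positive: left (+y) end up, balls run to the right tray; negative: right end up, to the left tray.
- pad_left (a point): Centre of the top face of the left finger pad of the gate, a flat plate 48 (x) by 44 (y), 8 thick, that sticks out from the gate's front wall over its left end. Level gate: at (-46, 98, 192); about 213 high when raised, 170 when low. Free space below and around it.
- pad_right (a point): The same for the right end: (-46, -98, 192) with the gate level.
- stop (a joint): The stop slide across the feed lane: a steel blade at x = 66 that holds back the balls, on a cross bar with an upright tab on the right side. m; 0 = shut (start), 0.042 = pushed fully to the left (feeder +y), lane open. From 0.034 on the blade is clear of the balls' way. Stays where left; about 2 N of friction.
- tab (a point): Centre of the outer (right, -y) face of the stop slide's tab, a steel plate 36 wide (x), 8 thick (y) and 55 tall (its top is 22 above this point, its lower edge 32 below it); shut: at (66, -94, 231). It is pushed towards feeder +y. Free space 60 mm to its right.
- ball1_center (a point): Centre of silver ball 1, 24 mm in diameter, 12 g; the four balls start in a row in the feed lane behind the stop slide (1 is nearest to it) and roll freely.
- ball2_center (a point): Centre of silver ball 2, 24 mm in diameter, 12 g; the four balls start in a row in the feed lane behind the stop slide (1 is nearest to it) and roll freely.
- ball3_center (a point): Centre of silver ball 3, 24 mm in diameter, 12 g; the four balls start in a row in the feed lane behind the stop slide (1 is nearest to it) and roll freely.
- ball4_center (a point): Centre of silver ball 4, 24 mm in diameter, 12 g; the four balls start in a row in the feed lane behind the stop slide (1 is nearest to it) and roll freely.
- tray_left: Loose plain metal tray under the left chute, 120 (x) by 140 (y), 50 high, walls 4, 0.6 kg, open on top. Origin: centre of its underside, at about y = 248 to 262 in the feeder's frame; its axes are those of the feeder, up to 0.05 rad.
- tray_right: Loose plain metal tray under the right chute, 120 (x) by 140 (y), 50 high, walls 4, 0.6 kg, open on top. Origin: centre of its underside, at about y = -262 to -248 in the feeder's frame; its axes are those of the feeder, up to 0.05 rad.
- jar: Bystander, loose: closed glass jar with white cap, 56 mm across, 60 mm high. Origin: centre of its underside. Not to be disturbed.
- tub: Bystander, loose: open white plastic tub, 70 mm across, 45 mm high. Origin: centre of its underside. Not to be disturbed.
- tin: Bystander, loose: plain steel tin, 60 mm across, 40 mm high. Origin: centre of its underside. Not to be disturbed.
- spoon: Bystander, loose: wooden spoon lying flat. Origin: centre of its underside. Not to be disturbed.
- mug: Bystander, loose: white mug, 80 mm across, 90 mm high. Origin: centre of its underside. Not to be disturbed.
- bowl: Bystander, loose: white bowl, 120 mm across, 50 mm high. Origin: centre of its underside. Not to be disturbed.
- brush: Bystander, loose: brush lying flat. Origin: centre of its underside. Not to be disturbed.

How it is judged (in metres and radians):
On the way, in this order (a step that is already met when the one before it is completed fails the run):
1. the seesaw is rocked over to its other stop while the stop slide is still shut ((value of joint gate above 0.19 rad or value of joint gate below -0.19 rad) and distance of pad_left from where it was at the start of the episode above 0.024 m and value of joint stop below 0.01 m), for 0.2 s.
2. the stop slide is pushed open ((value of joint gate above 0.19 rad or value of joint gate below -0.19 rad) and distance of pad_left from where it was at the start of the episode above 0.024 m and value of joint stop above 0.034 m), for 0.1 s.
At the end, for the whole second after the job is handed in: The seesaw leans to the side opposite to its start, within 0.03 rad of its stop; the stop slide is at least 34 of its 42 mm open; all four balls lie at rest (under 50 mm/s) in the tray on the seesaw's low side (distance of pad_left from where it was at the start of the episode above 0.024 m and value of joint stop above 0.034 m and ((value of joint gate above 0.19 rad and x of ball1_center in the frame of tray_right between -0.056 and 0.056 m and y of ball1_center in the frame of tray_right between -0.066 and 0.066 m and z of each of ball1_center, ball2_center, ball3_center, ball4_center in the frame of tray_right below 0.045 m and x of ball2_center in the frame of tray_right between -0.056 and 0.056 m and y of ball2_center in the frame of tray_right between -0.066 and 0.066 m and x of ball3_center in the frame of tray_right between -0.056 and 0.056 m and y of ball3_center in the frame of tray_right between -0.066 and 0.066 m and x of ball4_center in the frame of tray_right between -0.056 and 0.056 m and y of ball4_center in the frame of tray_right between -0.066 and 0.066 m) or (value of joint gate below -0.19 rad and x of ball1_center in the frame of tray_left between -0.056 and 0.056 m and y of ball1_center in the frame of tray_left between -0.066 and 0.066 m and z of each of ball1_center, ball2_center, ball3_center, ball4_center in the frame of tray_left below 0.045 m and x of ball2_center in the frame of tray_left between -0.056 and 0.056 m and y of ball2_center in the frame of tray_left between -0.066 and 0.066 m and x of ball3_center in the frame of tray_left between -0.056 and 0.056 m and y of ball3_center in the frame of tray_left between -0.066 and 0.066 m and x of ball4_center in the frame of tray_left between -0.056 and 0.056 m and y of ball4_center in the frame of tray_left between -0.066 and 0.066 m)) and linear speed of each of ball1, ball2, ball3, ball4 below 0.05 m/s); the robot touches nothing.
It fails at once if the robot touches a ball (contact force between any of the fingers, the arm and ball1 above 0.2 N or contact force between any of the fingers, the arm and ball2 above 0.2 N or contact force between any of the fingers, the arm and ball3 above 0.2 N or contact force between any of the fingers, the arm and ball4 above 0.2 N).
It fails at once if a tray is lifted or shifted by more than 20 mm (distance of any of tray_left, tray_right from where it was at the start of the episode above 0.02 m).
It fails at once if a bystander is lifted or shifted by more than 20 mm (distance of any of jar, tub, tin, spoon, mug, bowl, brush from where it was at the start of the episode above 0.02 m).
It also fails if it takes over 38 s, if anything falls off the work surface, if the arm or the gripper's body presses on something with over 40 N, if the wrist force passes 120 N, or if a joint passes its speed limit or range.

## Working session

There is one attempt and no reset: what is moved stays moved. The work goes in short steps, Python scripts to look and compute and a tool call to move; the robot and the scene stay as the last step left them, time stands still between calls to the robot, and variables do not carry over. Pictures are saved under pics/ and viewed, and the job is handed in when it is done.

Besides the shell and the picture viewer there is one more tool, called after "Emit:" in YAML: its name, and indented under it one key for each argument. jog_arm: Moves the arm, as the interface text tells. Its arguments: {"type":"object","properties":{"commands":{"type":"array","items":{"type":"array","items":{"type":"number"}}},"fingers":{"type":"number"}},"required":["commands"]}

```bash
mkdir -p pics
cat > h.py <<'E'
import numpy as np,cv2,json
from plant import get_obs,snapshot,close_job,hold_point_z
def K(s):
    f=s["image"].shape[0]/2/np.tan(np.radians(s["fov_y"])/2)
    return np.array([[f,0,s["cx"]],[0,f,s["cy"]],[0,0,1.]])
def save(s,n): cv2.imwrite("pics/"+n+".png",s["image"][:,:,::-1])
def P(s):
    R=cv2.Rodrigues(np.array(s["rvec"],float))[0]; return K(s)@np.c_[R,np.array(s["tvec"],float).reshape(3)]
E
python3 - <<'E'
from h import *
import pickle
print(get_obs(),hold_point_z)
d={}
for n in("scene","top","wrist"):
    s=snapshot(n); save(s,n+"0"); d[n]=s
    print(n,{k:v for k,v in s.items() if k!="image"})
pickle.dump(d,open("d0.pkl","wb"))
E
```

```text
{'clock': 0.0, 'joint_pos': array([ 8.99607137e+01,  2.05907111e+01,  6.32067156e-01, -2.05125841e-02,
       -7.01366690e+01, -1.65085078e+01]), 'qvel': array([-0.06980897,  0.02597968,  0.02173657,  0.03525547,  0.11545114,
       -0.0005573 ]), 'tau': array([ 1.37433013e-03, -5.82713664e+01,  2.93049073e+01,  6.99698567e+00,
        6.95427079e-03, -1.62337628e-04]), 'tool_pos': array([0.19211606, 0.64654858, 0.22561668]), 'orientation': array([ 1.79903136e+02, -8.59842235e-03, -1.65547727e+01]), 'force': array([-0.17503477, -0.43410755, -1.39205693]), 'moment': array([ 0.02488956,  0.02209735, -0.01494717]), 'opening': 0.08737238848509805} 0.0188
scene {'fov_y': 44.25144219848565, 'cx': 255.05052182005022, 'cy': 176.60928460284492, 'rvec': array([ 1.97920884,  1.06896989, -0.51353626]), 'tvec': array([-0.32893182, -0.15722749,  2.05954942])}
top {'fov_y': 45.11358707739649, 'cx': 254.16389105052434, 'cy': 193.34657740510215, 'rvec': array([ 2.17129963, -2.19976568,  0.06021253]), 'tvec': array([0.017815  , 0.56808312, 1.66592271])}
wrist {'fov_y': 58.28587110913857, 'cx': 255.31652462825852, 'cy': 192.23673598709576, 'mount': array([[ 8.39673307e-04, -9.64979251e-01, -2.62324876e-01,
         6.89340501e-02],
       [ 9.99999645e-01,  8.27052353e-04,  1.58523470e-04,
         3.93036330e-04],
       [ 6.39845465e-05, -2.62324916e-01,  9.64979603e-01,
        -1.57660264e-01],
       [ 0.00000000e+00,  0.00000000e+00,  0.00000000e+00,
         1.00000000e+00]])}
```

View pics/scene0.png

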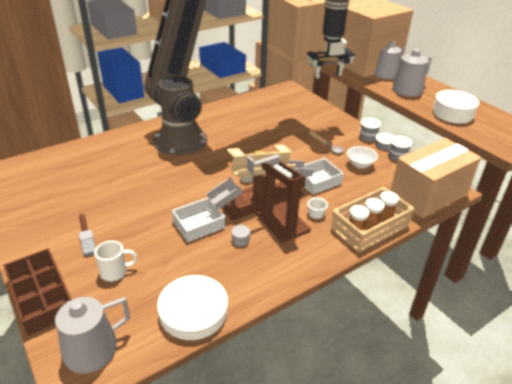

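View pics/top0.png

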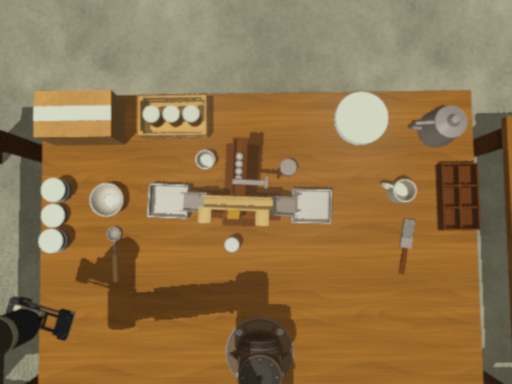

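View pics/wrist0.png

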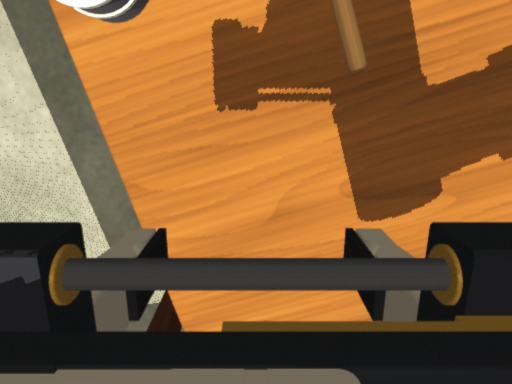

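Run:
```python
import pickle
from h import *
d=pickle.load(open("d0.pkl","rb"))
t=d["top"]["image"][120:260,135:345,::-1]; cv2.imwrite("pics/topz.png",cv2.resize(t,None,fx=3.8,fy=3.8,interpolation=cv2.INTER_CUBIC))
t=d["scene"]["image"][135:255,165:355,::-1]; cv2.imwrite("pics/scz.png",cv2.resize(t,None,fx=4.2,fy=4.2,interpolation=cv2.INTER_CUBIC))
```

```text
(no output)
```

View pics/topz.png

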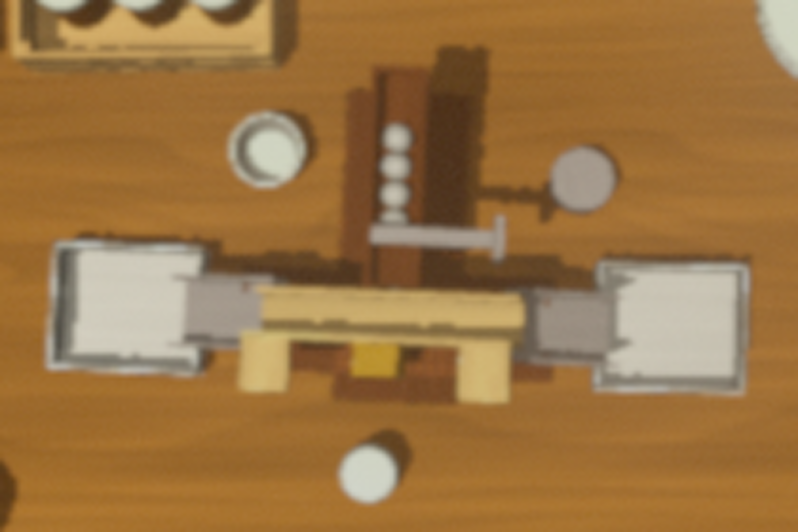

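View pics/scz.png

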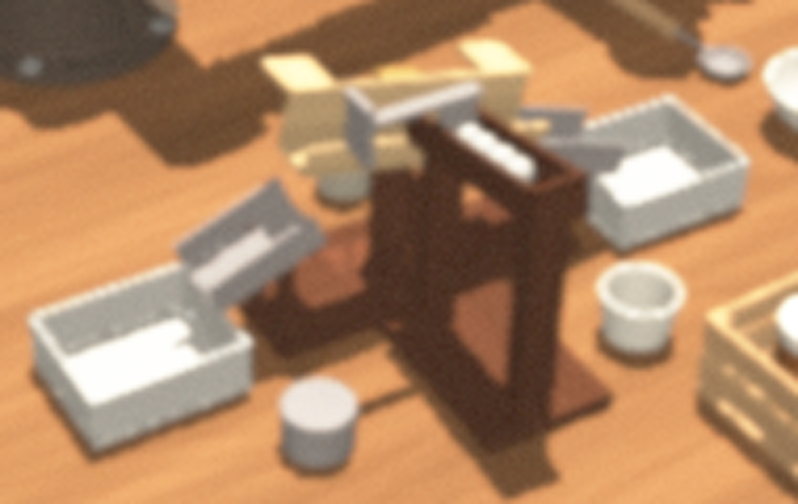

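```bash
cat > fit.py <<'E'
import pickle
from h import *
from scipy.optimize import least_squares
d=pickle.load(open("d0.pkl","rb"))
PT,PS=P(d["top"]),P(d["scene"])
tz=lambda u,v:(u/3.8+135-.37,v/3.8+120-.37)
sz=lambda u,v:(u/4.2+165-.38,v/4.2+135-.38)
def pad(x,y,z,g):
    # point on gate, level coords -> rotated about x at z=130
    c,s=np.cos(g),np.sin(g); return [x,y*c-(z-130)*s,130+y*s+(z-130)*c]
obs=[ (PT,tz(238,392),('g',-70,120,192)),(PT,tz(288,392),('g',-70,76,192)),
 (PT,tz(456,402),('g',-70,-76,192)),(PT,tz(510,402),('g',-70,-120,192)),
 (PT,tz(499.5,238),('f',66,-90,253)),
 (PS,sz(262,60),('g',-70,-120,192)),(PS,sz(305,53),('g',-70,-76,192)),
 (PS,sz(458,45),('g',-70,76,192)),(PS,sz(501,38),('g',-70,120,192)),(PS,sz(529,70),('g',-22,120,192)),
 (PS,sz(363,98),('f',66,-90,253))]
def world(p,q,g):
    X=np.array(pad(*p[1:],g) if p[0]=='g' else p[1:],float)/1000
    c,s=np.cos(q[2]),np.sin(q[2])
    return np.array([q[0]+c*X[0]-s*X[1],q[1]+s*X[0]+c*X[1],X[2]])
def res(q,g):
    r=[]
    for M,uv,p in obs:
        h=M@np.r_[world(p,q,g),1]; r+=list(h[:2]/h[2]-uv)
    return np.array(r)
if __name__=="__main__":
  for g in(.22,-.22):
    o=least_squares(res,[.6,.05,0],args=(g,),loss='soft_l1')
    print(g,o.x,o.cost,np.round(res(o.x,g).reshape(-1,2),1).tolist())
    for p in[('g',-46,98,192),('g',-46,-98,192),('f',66,-94,231)]: print(p,world(p,o.x,g))
  # triangulated pad corners
  for a,b in((2,6),(3,5),(1,7),(0,8),(4,10)):
    X=cv2.triangulatePoints(PT,PS,np.array(obs[a][1],float).reshape(2,1),np.array(obs[b][1],float).reshape(2,1)).ravel();print(obs[a][2],X[:3]/X[3])
E
python3 fit.py
```

```text
0.22 [ 0.5359998   0.07950101 -0.1611072 ] 57.12738775537458 [[-0.2, -6.2], [0.2, -4.2], [1.5, -0.1], [0.1, 1.8], [-2.9, 0.4], [-2.8, 11.9], [-1.7, 8.6], [0.1, -6.0], [0.6, -9.0], [0.3, -10.1], [0.3, -0.8]]
('g', -46, 98, 192) [0.50376648 0.16792436 0.21189214]
('g', -46, -98, 192) [ 0.47308369 -0.02087457  0.16911914]
('f', 66, -94, 231) [ 0.58606647 -0.02386886  0.231     ]
-0.22 [ 0.52852116  0.06608495 -0.05967315] 4.468737528477963 [[-0.4, -0.8], [-1.0, -0.2], [-0.3, -0.7], [-1.1, -0.0], [-0.5, -0.4], [-0.7, -0.3], [0.0, 0.5], [-0.8, -0.4], [-1.3, 0.6], [-0.7, -0.8], [-1.3, 0.3]]
('g', -46, 98, 192) [0.48911358 0.17780216 0.16911914]
('g', -46, -98, 192) [ 0.47770632 -0.01313329  0.21189214]
('f', 66, -94, 231) [ 0.58879774 -0.03168383  0.231     ]
('g', -70, -76, 192) [0.45338404 0.00960603 0.20831243]
('g', -70, -120, 192) [ 0.45385937 -0.03425152  0.21662526]
('g', -70, 76, 192) [0.46484862 0.15712276 0.17299056]
('g', -70, 120, 192) [0.46600512 0.20226955 0.16574898]
('f', 66, -90, 253) [ 0.58942151 -0.02656496  0.25375752]
```

Emit:
jog_arm:
  commands:
    - [0,0,35,0]
    - [0,0,35,0]
    - [16,-37,0,1.6]
    - [16,-37,0,1.6]
    - [16,-37,0,1.6]
    - [16,-37,0,1.6]
    - [16,-37,0,1.7]
    - [16,-37,0,1.7]
    - [16,-37,0,1.7]
    - [16,-37,0,1.6]
  fingers: 0

```text
clock: 0.98
tool_pos: [0.3205, 0.349, 0.2965]
orientation: [-180.0, 0.0, -3.3]
force: [1.1, -0.7, 0.6]
opening: 0.0262
```

Emit:
jog_arm:
  commands:
    - [16,-36,0,0]
    - [16,-36,0,0]
    - [16,-36,0,0]
    - [16,-36,0,0]
    - [16,-36,0,0]
    - [16,-36,0,0]
    - [16,-36,0,0]
    - [16,-36,0,0]
    - [16,-36,0,0]
    - [13,-36,0,0]

```text
clock: 1.82
tool_pos: [0.4777, -0.011, 0.2966]
orientation: [-180.0, -0.0, -3.4]
force: [1.2, 0.8, 0.2]
opening: 0.0003
```

Run:
```python
from h import *
o=get_obs(); print(o["clock"],o["tool_pos"],o["orientation"],o["force"],o["opening"])
for n in("scene","wrist","top"):
    s=snapshot(n); 
    if n=="top": s["image"]=cv2.resize(s["image"][120:260,135:345],None,fx=3.8,fy=3.8)
    if n=="scene": s["image"]=cv2.resize(s["image"][95:255,165:355],None,fx=3.6,fy=3.6)
    save(s,n+"1")
```

```text
1.8167 [ 0.47768882 -0.01099153  0.29659844] [-1.79989192e+02 -1.71754166e-02 -3.44349497e+00] [1.22885701 0.81317452 0.21710505] 0.0002829457172545501
```

View pics/scene1.png

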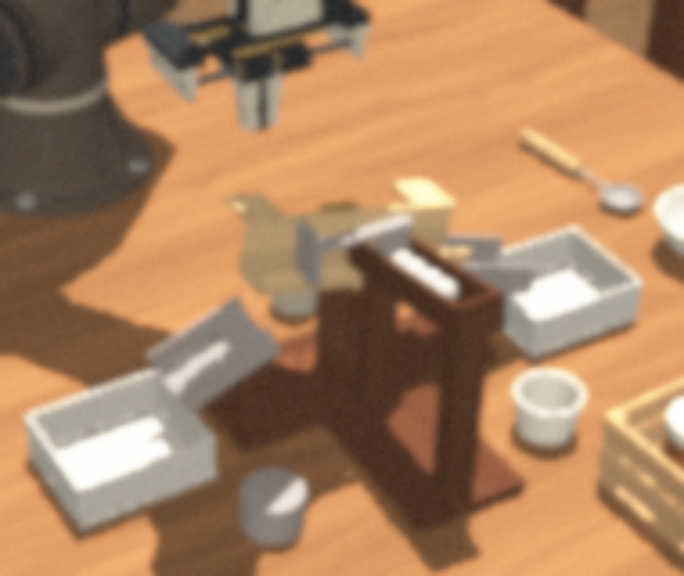

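View pics/wrist1.png

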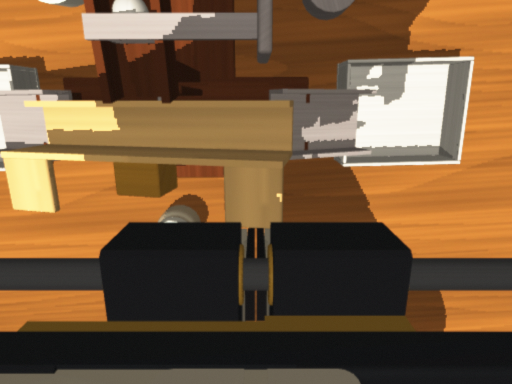

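Run:
```python
from fit import *
from scipy.spatial.transform import Rotation as R
o=get_obs(); T=np.eye(4);T[:3,:3]=R.from_euler('xyz',o["orientation"],degrees=True).as_matrix();T[:3,3]=o["tool_pos"]
s=snapshot("wrist");C=np.linalg.inv(T@s["mount"])
q=[.52852,.06608,-.05967]
for n,p in dict(rp_rr=('g',-22,-120,192),rp_rl=('g',-22,-76,192),lp_fl=('g',-70,120,192),lp_fr=('g',-70,76,192),tab_o=('f',48,-94,253),tab_i=('f',48,-86,253),tabbot=('f',48,-94,199),tcp=None).items():
    X=world(p,q,-.22) if p else o["tool_pos"]
    h=K(s)@(C@np.r_[X,1])[:3]; print(n,h[:2]/h[2])
```

```text
rp_rr [287.8987902  164.38907548]
rp_rl [227.42084953 162.22788447]
lp_fl [ 15.64898202 208.38362118]
lp_fr [ 58.336332   211.60515237]
tab_o [278.97465711  49.65121939]
tab_i [264.22527582  49.72828789]
tabbot [273.76194103  60.23209277]
tcp [255.17956481 243.05698596]
```

Emit:
jog_arm:
  commands:
    - [0,0,-35,0]
    - [0,0,-30,0]
    - [0,0,-10,0]
    - [0,0,-8,0]
    - [0,0,-8,0]
    - [0,0,-8,0]
    - [0,0,-8,0]
    - [0,0,-8,0]
    - [0,0,-6,0]
    - [0,0,0,0]

```text
clock: 2.85
tool_pos: [0.4769, -0.009, 0.1745]
orientation: [180.0, 0.1, -3.5]
force: [0.2, -1.4, 0.5]
opening: 0.0006
```

Run:
```python
from h import *
o=get_obs(); print(o["clock"],o["tool_pos"],o["force"])
for n in("scene",):
    s=snapshot(n); 
    if n=="scene": s["image"]=cv2.resize(s["image"][95:255,165:355],None,fx=3.6,fy=3.6)
    save(s,n+"2")
```

```text
2.85 [ 0.47692413 -0.00899827  0.17452603] [ 0.18042027 -1.41864052  0.51415601]
```

View pics/scene2.png

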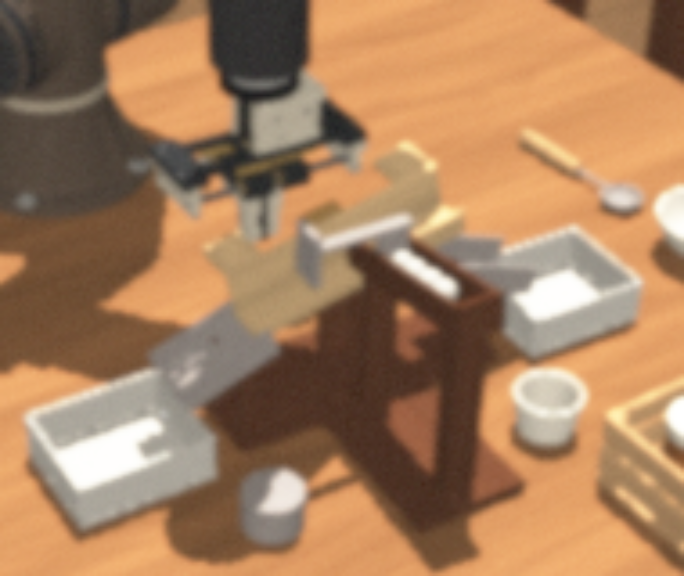

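Emit:
jog_arm:
  commands:
    - [0,0,41,0]
    - [0,0,41,0]
    - [0,0,41,0]
    - [28,-14,0,0]
    - [28,-14,0,0]
    - [27,-13,0,0]
    - [27,-13,0,0]
    - [0,0,0,0]
    - [0,0,-20,0]
    - [0,0,0,0]

```text
clock: 3.73
tool_pos: [0.5862, -0.0632, 0.2753]
orientation: [-180.0, 0.3, -3.5]
force: [-0.3, -0.1, -2.0]
opening: 0.0005
```

Run:
```python
from h import *
o=get_obs(); print(o["clock"],o["tool_pos"],o["force"])
for n in("scene","wrist","top"):
    s=snapshot(n); 
    if n=="top": s["image"]=cv2.resize(s["image"][120:260,135:345],None,fx=3.8,fy=3.8)
    if n=="scene": s["image"]=cv2.resize(s["image"][95:255,165:355],None,fx=3.6,fy=3.6)
    save(s,n+"3")
```

```text
3.7333 [ 0.58620247 -0.06321386  0.27531478] [-0.34438222 -0.0719565  -1.95878799]
```

View pics/scene3.png

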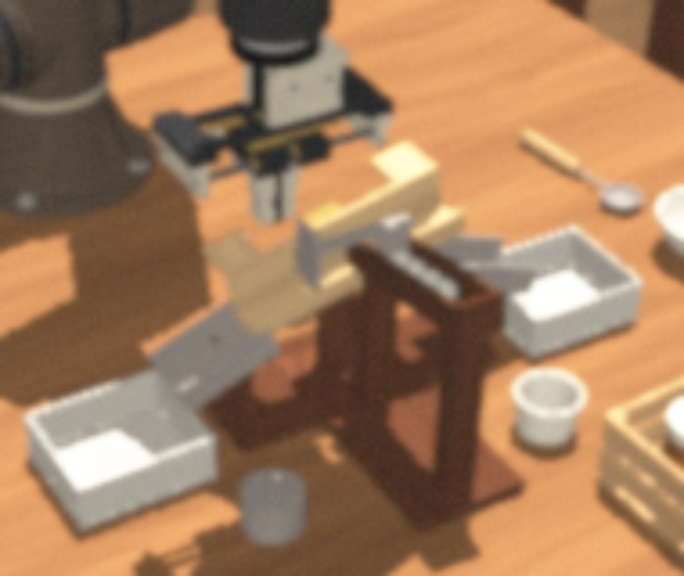

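View pics/wrist3.png

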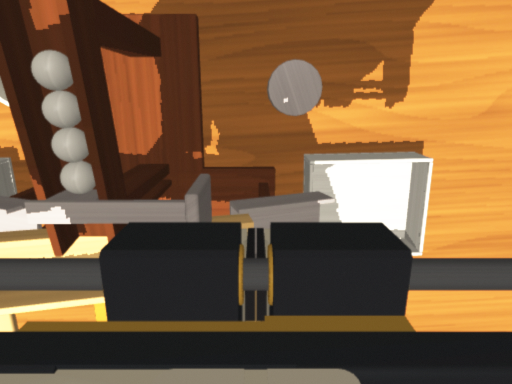

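View pics/top3.png

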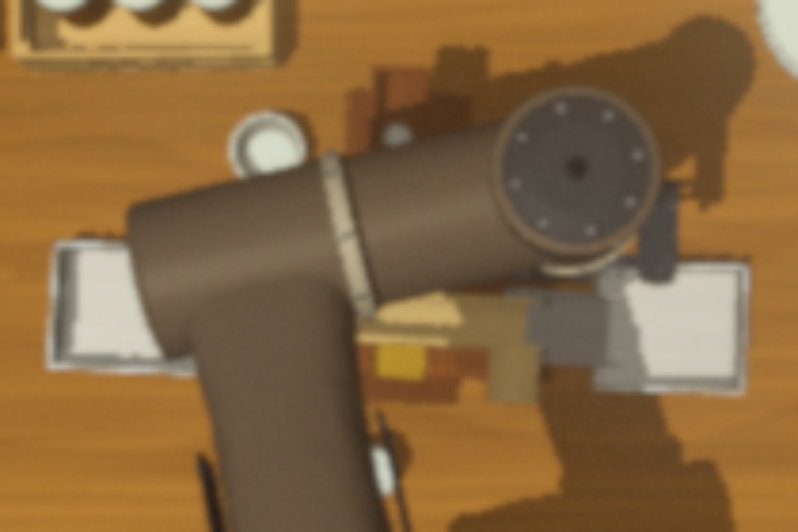

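Emit:
jog_arm:
  commands:
    - [0,0,-20,0]
    - [0,0,-20,0]
    - [0,0,-13,0]
    - [0,0,0,0]
    - [0,6,0,0]
    - [0,6,0,0]
    - [0,6,0,0]
    - [0,0,0,0]
    - [0,0,0,0]
    - [0,0,0,0]

```text
clock: 4.72
tool_pos: [0.5874, -0.0446, 0.226]
orientation: [-180.0, -0.0, -3.4]
force: [-0.2, -0.1, 0.6]
opening: 0.0005
```

Emit:
jog_arm:
  commands:
    - [0,6,0,0]
    - [0,6,0,0]
    - [0,6,0,0]
    - [0,6,0,0]
    - [0,6,0,0]
    - [0,4,0,0]
    - [0,0,0,0]
    - [0,0,0,0]
    - [0,0,0,0]
    - [0,0,0,0]

```text
clock: 5.55
tool_pos: [0.587, -0.0109, 0.2253]
orientation: [-180.0, 0.0, -3.5]
force: [0.5, -0.1, -0.1]
opening: 0.0003
```

Run:
```python
from h import *
o=get_obs(); print(o["clock"],o["tool_pos"],o["force"])
for n in("scene","wrist"):
    s=snapshot(n); 
    if n=="scene": s["image"]=cv2.resize(s["image"][95:255,165:355],None,fx=3.6,fy=3.6)
    save(s,n+"4")
```

```text
5.55 [ 0.58695816 -0.01093808  0.22531671] [ 0.52483681 -0.0849202  -0.05123452]
```

View pics/scene4.png

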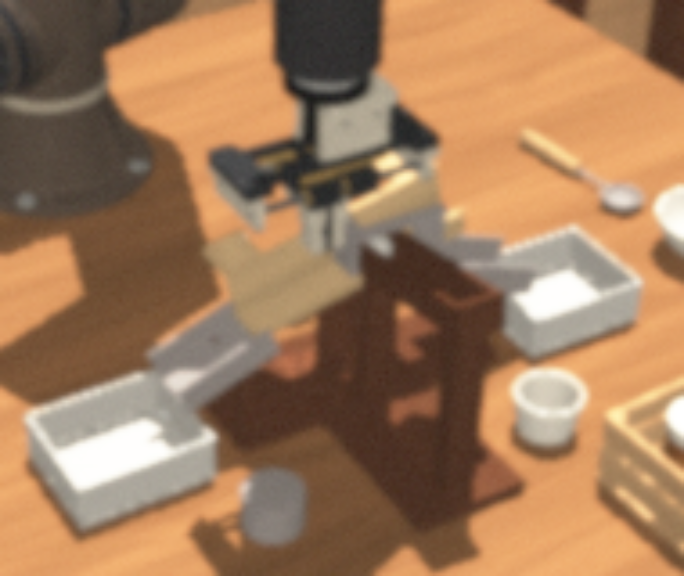

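View pics/wrist4.png

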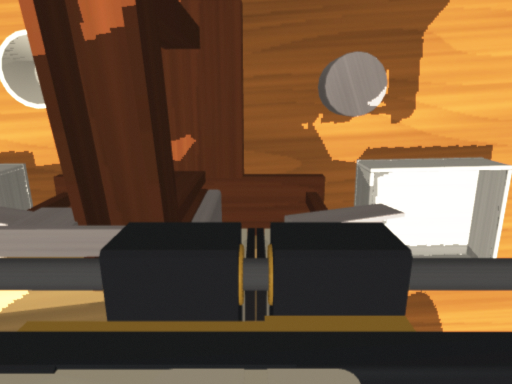

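Emit:
jog_arm:
  commands:
    - [0,2,0,0]
    - [0,2,0,0]
    - [0,1,0,0]
    - [0,1,0,0]
    - [0,0,0,0]
    - [0,0,0,0]
    - [0,0,0,0]
    - [0,0,0,0]
    - [0,0,0,0]
    - [0,0,0,0]

```text
clock: 6.48
tool_pos: [0.5871, -0.007, 0.2256]
orientation: [179.8, 0.0, -3.5]
force: [3.0, -10.3, -2.0]
opening: 0.0007
```

Run:
```python
from h import *
o=get_obs(); print(o["clock"],o["tool_pos"],o["force"])
for n in("scene",):
    s=snapshot(n); 
    s["image"]=cv2.resize(s["image"][95:255,165:355],None,fx=3.6,fy=3.6,interpolation=cv2.INTER_CUBIC)
    save(s,n+"5")
```

```text
6.4833 [ 0.58713126 -0.00701891  0.22558134] [  2.95853435 -10.3401509   -1.97448205]
```

View pics/scene5.png

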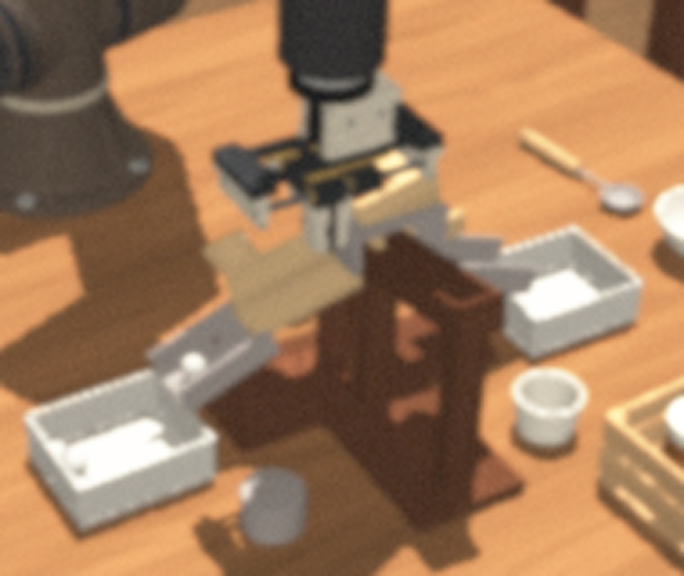

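Emit:
jog_arm:
  commands:
    - [0,-5,0,0]
    - [0,-10,0,0]
    - [0,-5,0,0]
    - [0,0,0,0]
    - [0,0,30,0]
    - [0,0,30,0]
    - [0,0,30,0]
    - [0,0,0,0]
    - [0,0,0,0]
    - [0,0,0,0]

```text
clock: 7.37
tool_pos: [0.5869, -0.0248, 0.3151]
orientation: [-180.0, 0.0, -3.5]
force: [0.5, 0.0, -0.4]
opening: 0.0005
```

Emit:
jog_arm:
  commands:
    - [-20,-25,0,0]
    - [-20,-25,0,0]
    - [-20,-25,0,0]
    - [-20,-25,0,0]
    - [-20,-25,0,0]
    - [-20,-25,0,0]
    - [-20,-25,0,0]
    - [0,-25,0,0]
    - [0,-25,0,0]
    - [0,0,0,0]

```text
clock: 8.2
tool_pos: [0.4462, -0.2526, 0.3141]
orientation: [180.0, 0.1, -3.6]
force: [-0.1, 0.3, 0.5]
opening: 0.0006
```

Emit:
jog_arm:
  commands:
    - [0,-25,0,0]
    - [0,-25,0,0]
    - [0,-25,0,0]
    - [0,-25,0,0]
    - [0,-25,0,0]
    - [0,-25,0,0]
    - [0,0,0,0]
    - [0,0,0,0]
    - [0,0,0,0]
    - [0,0,0,0]

```text
clock: 9.03
tool_pos: [0.4472, -0.3991, 0.3151]
orientation: [-180.0, 0.0, -3.4]
force: [0.1, 0.1, -0.5]
opening: 0.0003
```

Run:
```python
from h import *
o=get_obs(); print(o["clock"],o["tool_pos"],o["force"])
for n in("scene","top"):
    s=snapshot(n); 
    if n=="top": s["image"]=cv2.resize(s["image"][120:260,135:345],None,fx=3.8,fy=3.8,interpolation=cv2.INTER_CUBIC)
    if n=="scene": s["image"]=cv2.resize(s["image"][95:255,165:355],None,fx=3.6,fy=3.6,interpolation=cv2.INTER_CUBIC)
    save(s,n+"6")
```

```text
9.0333 [ 0.44723474 -0.39910623  0.31510428] [ 0.08238855  0.07631038 -0.48448932]
```

View pics/scene6.png

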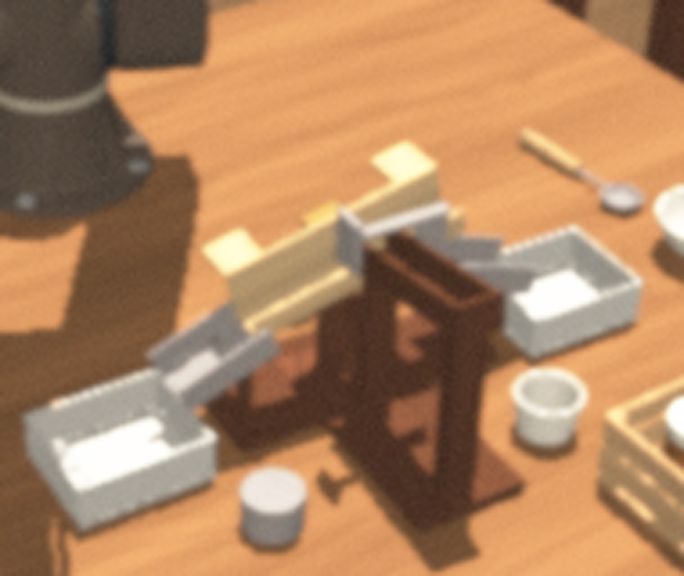

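View pics/top6.png

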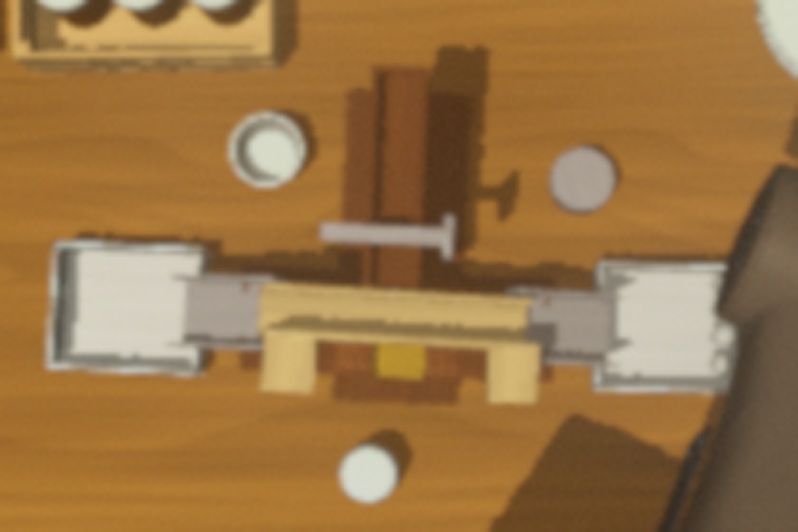

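Emit:
jog_arm:
  commands:
    - [-20,-25,0,0]
    - [-20,-25,0,0]
    - [-20,-25,0,0]
    - [-20,-25,0,0]
    - [-20,-25,0,0]
    - [-20,-25,0,0]
    - [-20,-25,0,0]
    - [0,0,0,0]
    - [0,0,0,0]
    - [0,0,0,0]

```text
clock: 9.97
tool_pos: [0.3074, -0.5746, 0.3156]
orientation: [-180.0, -0.0, -3.5]
force: [1.1, -0.4, 0.2]
opening: 0.0004
```

Run:
```python
from h import *
o=get_obs(); print(o["clock"],o["tool_pos"],o["force"])
s=snapshot("top"); save(s,"topf7"); a=s["image"]
s["image"]=cv2.resize(a[170:240,270:350],None,fx=8,fy=8,interpolation=cv2.INTER_CUBIC);save(s,"top7")
s=snapshot("top"); print(np.abs(s["image"].astype(int)-a)[170:240,270:350].max())
```

```text
9.9667 [ 0.30744159 -0.57455495  0.31563519] [ 1.09280243 -0.38304191  0.18857979]
28
```

View pics/top7.png

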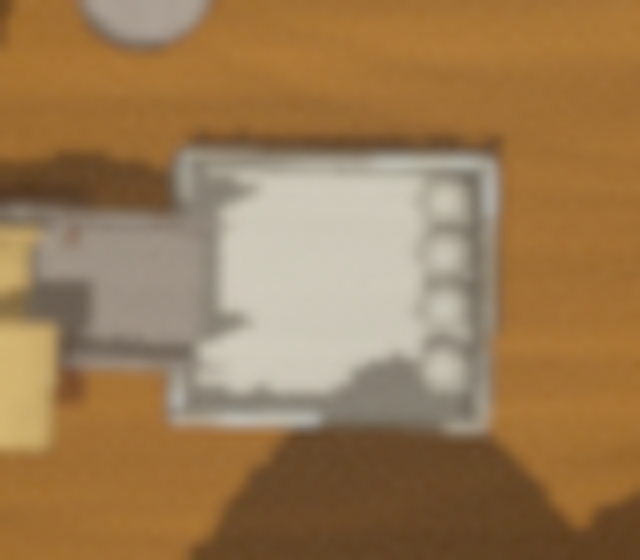

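View pics/topf7.png

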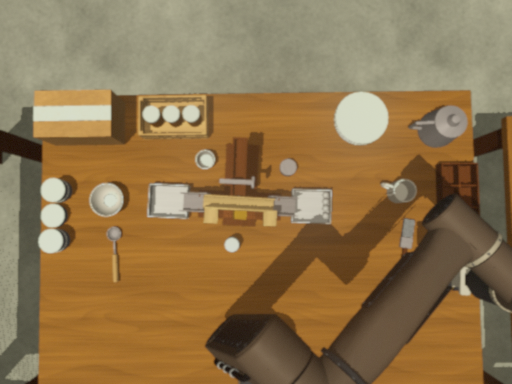

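All four balls lie in a row along the outer wall of the right tray (zoomed picture, column ~445, rows 200 to 370). The mug, brush and other things have not moved. I'll let one more second pass and compare pictures before handing in.

Emit:
jog_arm:
  commands:
    - [0,0,0,0]
    - [0,0,0,0]
    - [0,0,0,0]
    - [0,0,0,0]
    - [0,0,0,0]
    - [0,0,0,0]
    - [0,0,0,0]
    - [0,0,0,0]
    - [0,0,0,0]
    - [0,0,0,0]

```text
clock: 10.9
tool_pos: [0.3072, -0.575, 0.3155]
orientation: [-180.0, 0.0, -3.5]
force: [-0.4, 0.2, -0.3]
opening: 0.0002
```

Run:
```python
from h import *
a=cv2.imread("pics/topf7.png")[:,:,::-1]
s=snapshot("top"); save(s,"top8")
f=lambda i:cv2.GaussianBlur(i[170:240,270:350].astype(np.float32),(0,0),1)
print(np.abs(f(s["image"])-f(a)).max()); o=get_obs(); print(o["clock"],o["force"])
print(close_job())
```

```text
7.986145
10.95 [ 0.16377817  0.49623469 -0.40523114]
the job is handed in; nothing more can be done
None
```

The seesaw now leans to the right, the stop slide is open, and all four silver balls lie in the right tray. I handed the job in at about 11 s of the 38 s allowed; it reported no verdict.

**What I did:** The cameras showed the right end raised. I pressed the right pad down with the closed fingertips until the seesaw rocked over, and it stayed there. I then pushed the tab to the left until it met its end stop, where the force reached about 10 N. After that I backed the arm off.

**Last checks:**
- **Seesaw:** it leans right in the last pictures.
- **Stop slide:** the tab moved about 41 mm of its 42 mm in the top view.
- **Balls:** they sit in a row along the outer wall of the right tray. Two top pictures about 1 s apart showed only small differences there (at most 8 of 255 after smoothing). I took that as camera noise and the balls as being at rest.
- **Trays and other things:** none visibly moved in the top view. I compared them by eye, not by measurement.
- **Arm:** it stood clear of everything, with a force reading under 1 N.

**Disagreement:** the wrist camera placed the feeder about 3 mm (4 mm at the tab) further left (+y) than my fit from the two fixed cameras. I shifted the tab approach 2 mm for it, and it caused no trouble.

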